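# Pin the carving stand's arm and hold the self-ejecting key home in its hub

### The job

Lock the yellow swing arm of the green carving stand: push the blue-handled pin down through the fork and lug until its flange sits on the fork, and leave it there. Then push the T-handled key into the steel hub, turning it until its red rib slips into the keyway, and press on against the ejector spring until its collar is down on the hub; finish while still holding the key pressed fully home. Leave the other tools and wood where they are.

Things in the scene. Friction and masses are not known exactly. Their poses are not given: they have to be found in the camera images.
- pin_grip (a point): Headed pin, 90 g, upright in the pin block at the start. Steel shank 12 mm thick, 40 mm long with a 4 mm tapered foot; flange 28 mm across, 6 mm thick; above it a blue round handle 20 mm across, 36 mm tall. This point: on the axis, 28 mm above the flange's underside, 14 mm below the handle's top, the height to grip. z up along the pin.
- key_grip (a point): T-handled key, 250 g, upright in the key block at the start. Point: centre of its wooden cross bar (76 mm long, 16 wide, 18 tall), 42 mm above the collar's underside, 82 mm above the shaft's end. z up along the shaft; x along the bar to its red end, the side that the key rib is on. Below the bar: neck 20 mm thick, 25 mm long, then collar 48 mm across, 8 mm thick.
- key: The same key; origin at the centre of the shaft's lower end, axes as key_grip. Shaft below the collar 24 mm thick, 40 mm long, tapered over the last 4 mm. A red rib 6 mm wide stands out to 18 mm from the axis along the upper 24 mm of it; the lowest 16 mm are a plain round pilot.
- pin_block: Dark wooden block 80 x 80 mm, 50 mm high, fixed; the pin stands in its middle hole, flange on the block's top. Origin under its centre.
- key_block: Pale wooden block 80 x 80 mm, 50 mm high, fixed; the key stands in its 39 mm hole, collar on the block's top. Origin under its centre.
- fork_mouth (a point): Centre of the pin hole at the top of the green fork, 60 mm above the bench; z up. Two 8 mm plates with the arm's 12 mm lug between; all holes 15 mm wide and in line, 32 mm deep in all. A spring ball in the lower plate grips the pin over the last 15 mm (about 5 N), so push; it does not fall in by itself. Seated, pin_grip is 28 mm above this point.
- hub_mouth (a point): Centre of the bore at the hub's top, 66 mm above the bench, z up, x towards the keyway (red mark). Hub 52 mm across, bore 27 mm, keyway 9 mm wide reaching 19.5 mm from the axis. Out of line, the rib stops on the hub's face with key_grip 66 mm above this point; fully home the collar lies on the face with it 42 mm above.
- stand: Green carving stand, fixed, base 130 (x) x 280 (y) x 14 mm, origin under its centre. Hub at its centre in a yellow swing arm along y, 50 mm above the bench; fork at y = -95 mm; the arm's post at y = +95 mm, 58 mm tall. The hub turns stiffly (0.35 N m) in the arm, the arm swings stiffly (1.2 N m) on its post.
- ejector (a joint): Spring-loaded brass disc in the hub's bore, 20 mm below the mouth at rest. 0 is up (rest), 0.020 m is pressed down with the key fully home. It pushes up with 4 N at 0 and 10 N at 0.020.
- mallet: Bystander: turned wooden carver's mallet standing on its head, 90 mm across, 230 mm tall; origin under its centre.
- gouge_a: Bystander: carving gouge lying on the bench, 250 mm long, 28 mm thick, mid-brown wooden handle; origin at the bench near its middle, x towards the blade.
- gouge_b: Bystander: carving gouge like the other with a dark handle.
- sanding_block: Bystander: cork sanding block 70 x 45 x 30 mm; origin under its centre.
- wax_tin: Bystander: brass-coloured tin 72 mm across, 50 mm tall; origin under its centre.
- offcut: Bystander: pale wood offcut 90 x 50 x 35 mm; origin under its centre.
- bowl: Bystander: small wooden bowl 110 mm across, 50 mm tall; origin under its centre.
There are look-alikes about, which are no part of the job. Leave any purple look-alike of the key alone.

How it is judged:
By the outcome, as a careful person would: the job done as asked, in the order asked, and still so for the second after the job is handed in, while the arm keeps its last pose, push and grip.
It also fails if it takes over 67 s, if anything falls off the work surface, if the arm or the gripper's body presses on something with over 40 N, if the wrist force passes 120 N, or if a joint passes its speed limit or range.

### The arm

A 6-joint arm with a two-finger parallel gripper is mounted at the origin on the work surface. World frame = base frame: x ahead of the robot, y to its left, z up, the work surface at z = 0. Lengths are in m, angles in rad, forces in N, time in s.
With the tool pointing down it reaches from about 0.275 to 0.725 m from the base axis. Payload 15.9 kg.
Tool frame: the origin (TCP) lies midway between the tips of the shut fingers; the grasp point (between the pads) lies 19 mm behind it; z points along the fingers, y is the direction in which the jaws open and shut (so a half turn about z gives the same grasp; the last joint's range is limited). The gripper opens to 85 mm and grips with 20 to 120 N. Pads are 22 mm wide; open, the fingers measure 114 mm over their backs; the gripper's body (76 mm by 85 mm) begins 54 mm behind the grasp point. The pads swing forward as they close: fully open they stand 13 mm farther back than shut.
Start: joints at [1.198, 0.213, -0.034, 1.323, 0, 1.571], TCP at [0.182, 0.466, 0.231] pointing down, gripper open.
Joint ranges: [-2.98, 2.98], [-0.74, 1.72], [-1.14, 1.35], [-2.1, 2.04], [-1.57, 1.44], [-3.14, 3.14]. Speed limits (rad/s): [1.89, 1.89, 2.39, 2.57, 3.14, 3.14].

### API

Orientations are given as a rotation vector (axis times angle).
In Python, from cell import r, vision gives the robot as it stands. The module is installed in compiled form; this text tells all that it offers.
- The arm moves only by the tool carry_out, never from a script. Its argument "rows" is one flat list of numbers, 5 for each row, row after row: the shift along the tool's x, y, z normalised to -1 to 1, where 1 is 0.2 m, then the turn about the tool's z normalised to -1 to 1, where 1 is 360 degrees, then the closure, from -1 (fully open) to 1 (shut). In form: [x, y, z, spin, gripper, x, y, z, spin, gripper, ...]. A call has 1 to 8 rows; each row is the pose to reach, as a shift and turn from the pose measured when the call began, along the tool's axes at that moment, turning the shorter way round; what a row does not reach only later rows make up. A row lasts 1/12 s, in which the tool goes at most 41.7 mm and 7.16 degrees, less where a joint would pass 70% of its speed; a pose out of reach is approached as far as the arm can. A call with a number of a shift or a turn outside -1 to 1 is refused whole. A call with a gripper value outside its range is refused whole. The fingers move at their own pace and stop on an object; "grip_force" is the grip in N (left out, the last holds). Time passes only in rows, so rows that repeat a pose let the fingers close. It gives the time, the measured TCP pose, the force and the opening at its end, in the units of the state.
- r.observe(): the state, without advancing time (a new reading comes with each control period).
- vision.read_camera(name): name is "scene" or "top"; returns a dict with "image" (480x640x3 uint8, red, green, blue), "mtx" (3x3 intrinsics, pixels), "rvec" (rotation vector, rad) and "tvec" (3), from world to camera coordinates, as OpenCV has them. Camera axes: x right, y down, z forward; pixel columns grow to the right and rows downward; lengths in m; the calibration is good to about 2 mm. A picture is of the moment at which its call begins. There is no depth.
- r.hand_in(): hands the job in, once; it reports no verdict.
The state is a dict: "t": time; "q": joint angles; "qd": joint speeds; "effort": joint torques, N m; "ee_pos": TCP position; "eef_rot": TCP orientation; "force": force on the tool from outside, world axes, zero at the start; "wrist_torque": the same for the moment, N m; "finger_gap": finger opening in m.
Only numpy, scipy, OpenCV 4.12 (cv2) and the standard library are available. Lean on these libraries where they do the work, as an engineer would, in place of code of your own. Each camera call takes 0.05 s, during which the arm holds its last target.

## Working session

There is one attempt and no reset: what is moved stays moved. The work goes in short steps, Python scripts to look and compute and a tool call to move; the robot and the scene stay as the last step left them, time stands still between calls to the robot, and variables do not carry over. Pictures are saved under pics/ and viewed, and the job is handed in when it is done.

Besides the shell and the picture viewer there is one more tool, called after "Emit:" as name(argument=value, ...) on one line, values as JSON. carry_out: Moves the arm, as the interface text tells. Scaled input: -1 to 1 covers 0.2 m each way for a shift and 360 degrees each way for a turn. Its arguments: {"type":"object","properties":{"rows":{"type":"array"},"grip_force":{"type":"number"}},"required":["rows"]}

```bash
mkdir -p pics
python3 - <<'E'
from cell import r, vision
import cv2,pickle
for n in ("scene","top"):
    d=vision.read_camera(n); cv2.imwrite(f"pics/{n}0.png",d["image"][:,:,::-1]); pickle.dump(d,open(f"{n}0.pkl","wb")); print(d["mtx"].tolist(),d["rvec"],d["tvec"])
print(r.observe())
E
```

```text
[[447.01619185665606, 0.0, 319.394034878674], [0.0, 447.01619185665606, 246.84674660743065], [0.0, 0.0, 1.0]] [ 2.23090402  0.78082146 -0.33160791] [-0.47325482 -0.12498526  1.33645223]
[[552.3612346523006, 0.0, 319.06759383746504], [0.0, 552.3612346523006, 236.72332746653788], [0.0, 0.0, 1.0]] [ 2.14505389 -2.16368132  0.12201381] [0.09285838 0.56842602 1.29336938]
{'t': 0.1, 'q': array([ 1.19799446e+00,  2.13305229e-01, -3.49884490e-02,  1.32349928e+00,
        2.88935358e-05,  1.57081549e+00]), 'qd': array([ 9.50284977e-05, -1.81352481e-03,  9.58302240e-04, -1.32344622e-03,
        7.59641433e-04,  1.59677740e-04]), 'effort': array([ 8.40356734e-05, -6.87246823e+01,  4.87808740e+01,  1.21749344e-02,
        7.40006431e-05,  4.14385659e-05]), 'ee_pos': array([0.18199315, 0.46537349, 0.23086964]), 'eef_rot': array([-5.82200621e-01, -3.08695735e+00,  1.52987732e-03]), 'force': array([ 1.43198521, -0.22066522,  0.2544814 ]), 'wrist_torque': array([ 0.02351019,  0.01133608, -0.04595346]), 'finger_gap': 0.08546913864928675}
```

View pics/scene0.png

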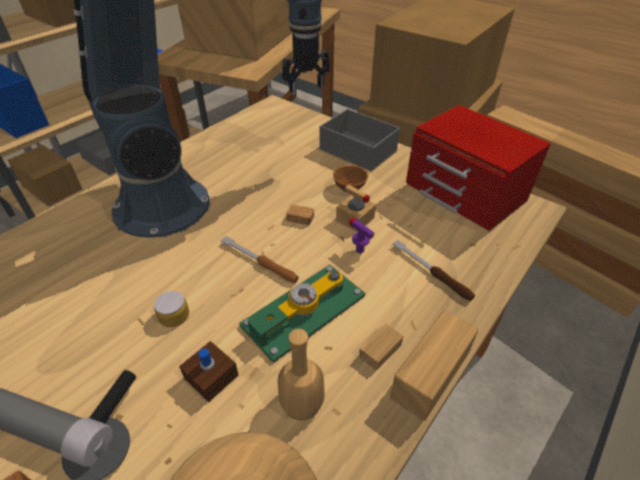

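View pics/top0.png

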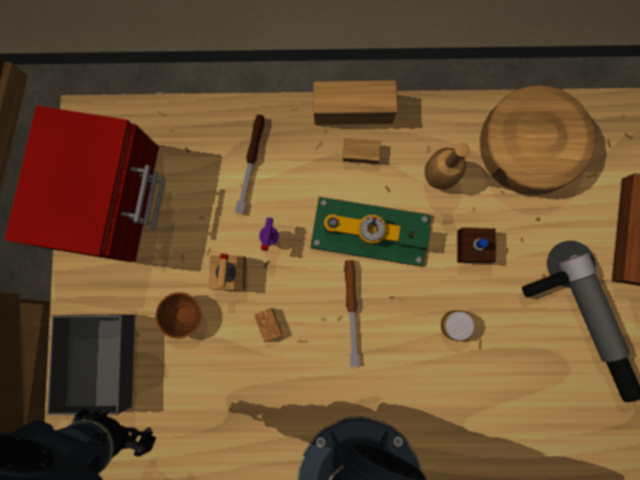

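```bash
cat > h.py <<'E'
import numpy as np,cv2,pickle
def P(d):
    R,_=cv2.Rodrigues(d["rvec"]); return d["mtx"],R,np.ravel(d["tvec"])
def back(d,uv,z):
    K,R,t=P(d); c=-R.T@t; v=R.T@np.linalg.inv(K)@np.array([uv[0],uv[1],1.]); return c+v*(z-c[2])/v[2]
def proj(d,X):
    return cv2.projectPoints(np.atleast_2d(np.array(X,float)),d["rvec"],d["tvec"],d["mtx"],None)[0][:,0]
def crop(d,x,y,w,h,s,fn):
    im=d["image"][y:y+h,x:x+w,::-1]; cv2.imwrite(fn,cv2.resize(im,None,fx=s,fy=s,interpolation=cv2.INTER_CUBIC))
def load(n): return pickle.load(open(n,"rb"))
def tri(ds,uvs):
    A=[];b=[]
    for d,uv in zip(ds,uvs):
        K,R,t=P(d); c=-R.T@t; v=R.T@np.linalg.inv(K)@np.array([uv[0],uv[1],1.]); v/=np.linalg.norm(v)
        M=np.eye(3)-np.outer(v,v); A.append(M); b.append(M@c)
    A=np.vstack(A);b=np.hstack(b); x=np.linalg.lstsq(A,b,rcond=None)[0]; return x,np.linalg.norm(A@x-b)
E
python3 - <<'E'
from h import *
t=load("top0.pkl"); s=load("scene0.pkl")
crop(t,300,190,210,90,3.8,"pics/c1.png")
crop(t,195,205,110,80,7,"pics/c2.png")
crop(s,310,180,90,80,7,"pics/c3.png")
crop(s,170,255,205,150,3.9,"pics/c4.png")
E
```

```text
(no output)
```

View pics/c1.png

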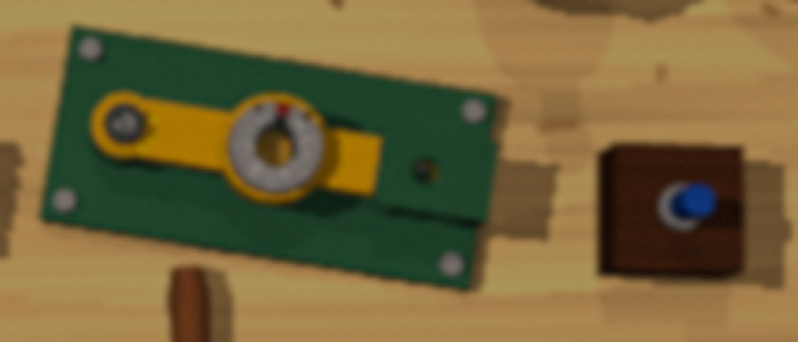

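View pics/c2.png

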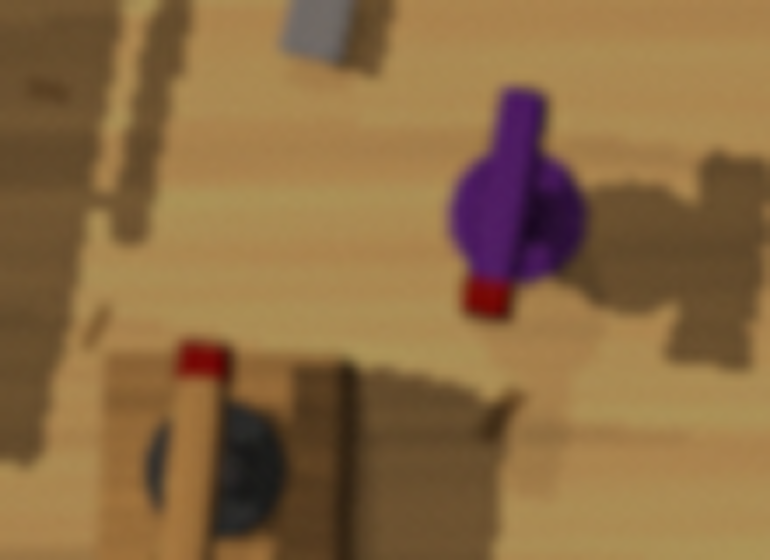

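View pics/c3.png

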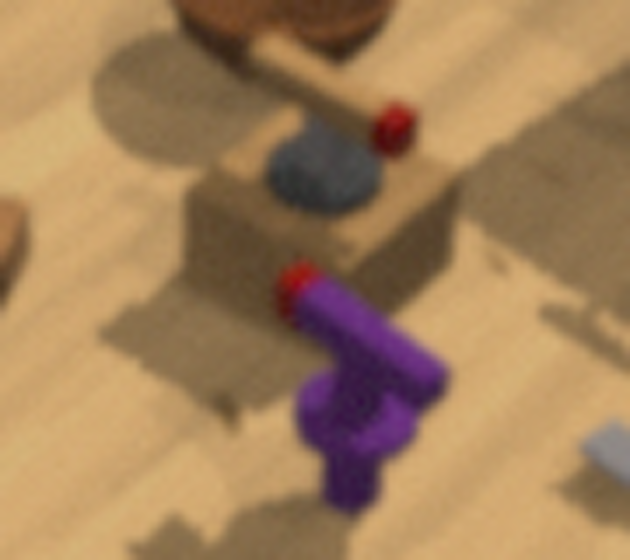

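View pics/c4.png

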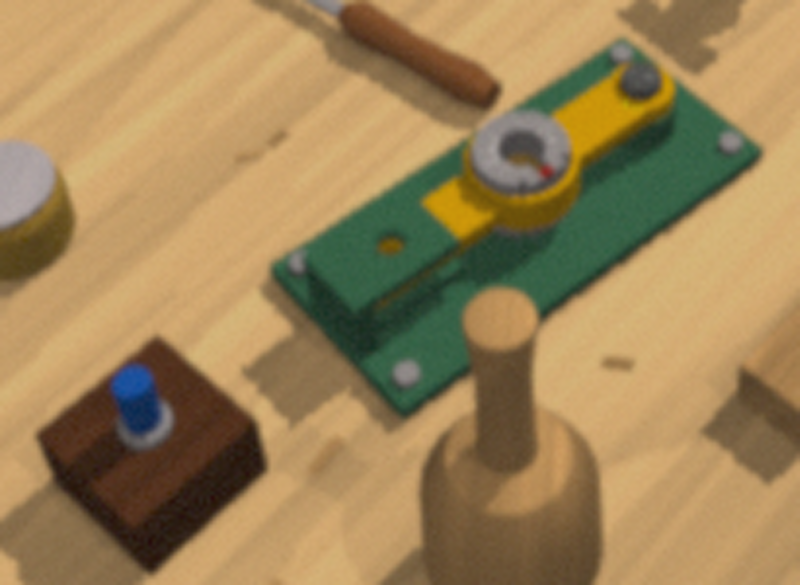

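Run:
```python
from h import *
t=load("top0.pkl"); s=load("scene0.pkl")
crop(t,200,245,60,55,10,"pics/c5.png")
crop(s,325,175,60,60,10,"pics/c6.png")
crop(t,340,200,80,50,10,"pics/c7.png")
crop(t,455,220,45,50,10,"pics/c9.png")
crop(s,230,275,80,60,10,"pics/c8.png")
```

```text
(no output)
```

View pics/c5.png

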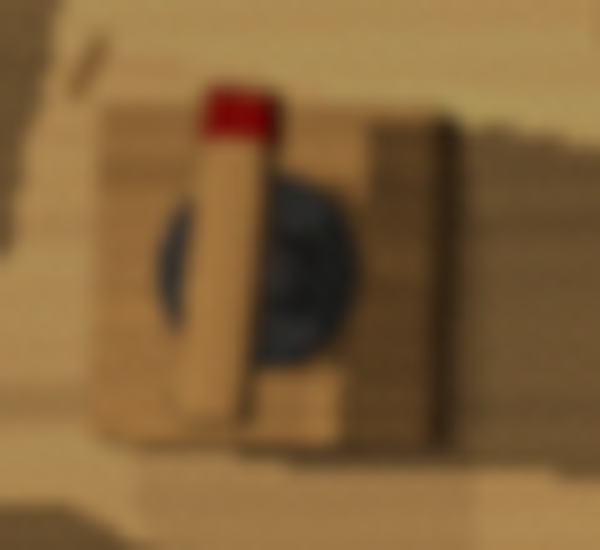

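View pics/c6.png

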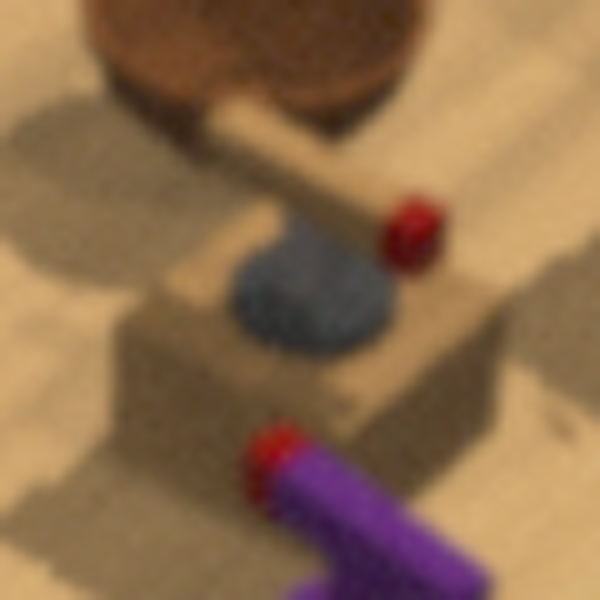

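View pics/c7.png

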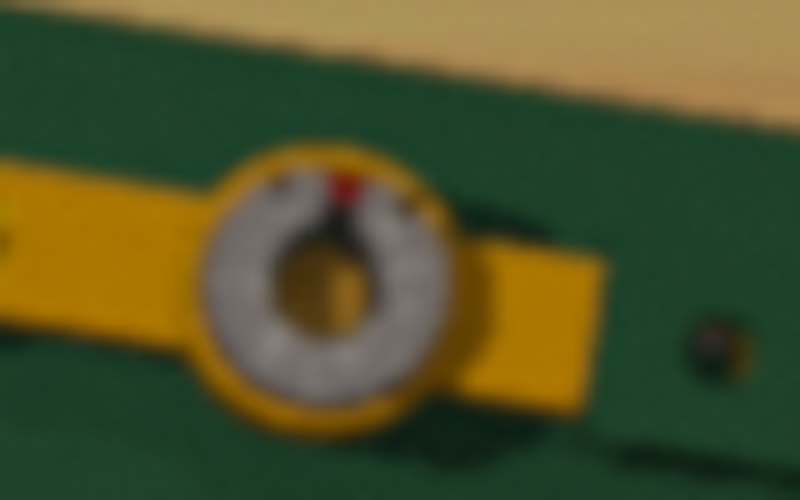

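View pics/c8.png

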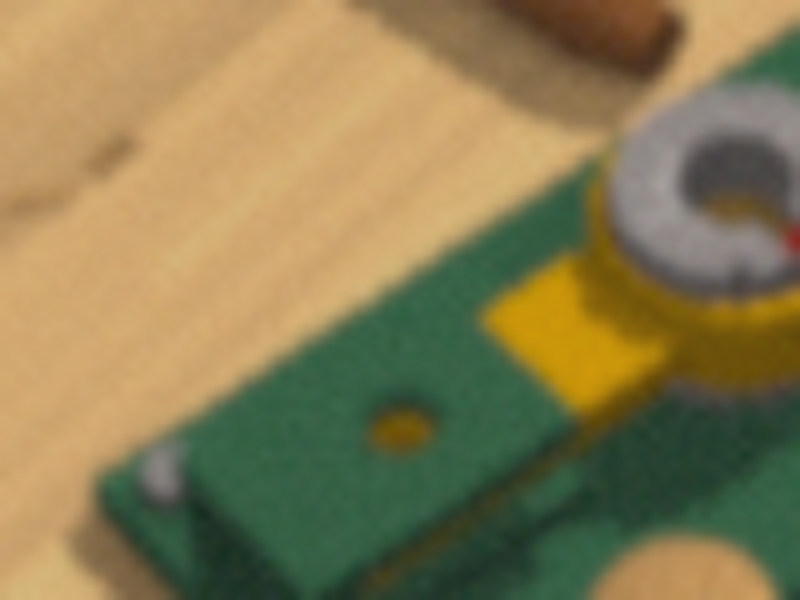

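View pics/c9.png

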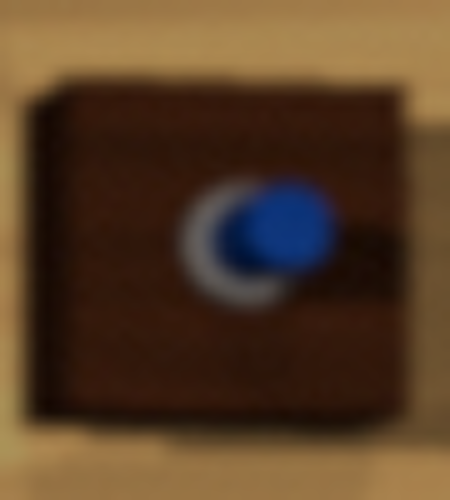

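Run:
```python
from h import *
t=load("top0.pkl"); s=load("scene0.pkl")
def T(x0,y0,u,v,k=10): return (x0+(u+.5)/k-.5,y0+(v+.5)/k-.5)
def pr(n,x): print(n,np.round(x,4))
pt=T(455,220,291,227); pf=T(455,220,242,243)
pr("pin top",back(t,pt,.092)); pr("pin flange",back(t,pf,.056))
pr("pin tri",np.r_[tri([t,s],[pt,T(170,255,132,381,3.9)])])if 0 else None
x,e=tri([t,s],[pt,T(170,255,133,380,3.9)]);pr("pin tri",x);print(e)
hub=T(340,200,328,285);pr("hub",back(t,hub,.066)); x,e=tri([t,s],[hub,T(170,255,521,152,3.9)]);pr("hub tri",x);print(e)
pr("hub scene",back(s,T(170,255,521,152,3.9),.066))
fk=T(340,200,720,349);pr("fork",back(t,fk,.06)); x,e=tri([t,s],[fk,T(230,275,403,427)]);pr("fork tri",x);print(e)
pr("fork scene",back(s,T(230,275,403,427),.06))
h=back(t,hub,.066);m=back(t,T(340,200,345,190),.066);pr("mark ang",np.degrees(np.arctan2(*(m-h)[1::-1])))
f=back(t,fk,.06); pr("fork-hub",f-h); print("-y dir ang", np.degrees(np.arctan2((f-h)[1],(f-h)[0])))
bolts=[(89,48),(64,200),(473,110),(451,265)]
pr("stand",np.mean([back(t,T(300,190,*b,3.8),.016) for b in bolts],0))
B=[back(t,T(300,190,*b,3.8),.016) for b in bolts]
for a,b in((0,2),(1,3)): d=B[b]-B[a];print(np.degrees(np.arctan2(d[1],d[0])))
a=back(t,T(200,245,240,92),.101);b=back(t,T(200,245,212,425),.101);pr("key bar",(a+b)/2);print(np.linalg.norm(a-b),np.degrees(np.arctan2(*(a-b)[1::-1])))
pr("collar",back(t,T(200,245,258,272),.058))
# block top corners
for z in(.05,): pr("keyblock left edge corners",[back(t,T(200,245,100,105),z),back(t,T(200,245,92,438),z),back(t,T(200,245,438,112),z),back(t,T(200,245,433,450),z)])
pr("pinblock",[back(t,T(455,220,66,88),.05),back(t,T(455,220,405,88),.05),back(t,T(455,220,405,413),.05),back(t,T(455,220,66,413),.05)])
# scene red end
pr("scene collar",back(s,T(325,175,315,292),.058))
pr("scene handletop",back(s,T(170,255,133,380,3.9),.092))
from cell import r
from scipy.spatial.transform import Rotation as R
print(R.from_rotvec(r.observe()["eef_rot"]).as_matrix().round(3))
```

```text
pin top [ 0.546  -0.2897  0.092 ]
pin flange [ 0.5463 -0.2885  0.056 ]
pin tri [ 0.5472 -0.2888  0.0905]
0.0023103978120281973
hub [ 0.5848 -0.0378  0.066 ]
hub tri [ 0.5866 -0.0372  0.0607]
0.002035840035398764
hub scene [ 0.5906 -0.0395  0.066 ]
fork [ 0.5695 -0.1303  0.06  ]
fork tri [ 0.5707 -0.1302  0.0563]
0.0014616871108887532
fork scene [ 0.5736 -0.1313  0.06  ]
mark ang -11.1595
fork-hub [-0.0153 -0.0926 -0.006 ]
-y dir ang -99.36562809834518
stand [ 0.5857 -0.0372  0.016 ]
-99.86994570696156
-100.11198156622302
key bar [0.4862 0.3082 0.101 ]
0.07579501978386906 -4.059819616736292
collar [0.4855 0.3085 0.058 ]
keyblock left edge corners [[0.526  0.348  0.05  ]
 [0.4473 0.3486 0.05  ]
 [0.5236 0.2677 0.05  ]
 [0.4438 0.2682 0.05  ]]
pinblock [[ 0.5843 -0.25    0.05  ]
 [ 0.5836 -0.3304  0.05  ]
 [ 0.5062 -0.3267  0.05  ]
 [ 0.5069 -0.247   0.05  ]]
scene collar [0.4917 0.3067 0.058 ]
scene handletop [ 0.5493 -0.2881  0.092 ]
[[-0.931  0.364 -0.   ]
 [ 0.364  0.931 -0.001]
 [ 0.    -0.001 -1.   ]]
```

Top view: the wanted key is the wooden-barred, dark-collared one standing in the pale block at (224,271). The purple look-alike at (269,234) is out by its colour and has no block, as the enlarged crop confirms. The pin is at (484,242), the fork hole at (411,234), and the hub at (372,228) with its red mark at (374,218). Moving to the pin.

Emit:
carry_out(rows=[-0.8,-0.74,0.0,0,-1,-0.8,-0.74,0.0,0,-1,-0.8,-0.74,0.0,0,-1,-0.8,-0.74,0.0,0,-1,-0.8,-0.74,0.0,0,-1,-0.8,-0.74,0.0,0,-1], grip_force=40)

```text
t: 0.6
ee_pos: [0.2782, 0.2651, 0.231]
eef_rot: [0.587, 3.086, -0.003]
force: [-1.2, 0.3, 1.4]
finger_gap: 0.0854
```

Emit:
carry_out(rows=[-0.8,-0.74,0.0,0,-1,-0.8,-0.74,0.0,0,-1,-0.8,-0.74,0.0,0,-1,-0.8,-0.74,0.0,0,-1,-0.8,-0.74,0.0,0,-1,-0.8,-0.74,0.0,0,-1])

```text
t: 1.1
ee_pos: [0.3739, 0.0651, 0.2314]
eef_rot: [0.59, 3.085, -0.004]
force: [0.0, 0.8, -0.1]
finger_gap: 0.0851
```

Emit:
carry_out(rows=[-0.8,-0.74,0.0,0,-1,-0.8,-0.74,0.0,0,-1,-0.8,-0.74,0.0,0,-1,-0.8,-0.74,0.0,0,-1,-0.8,-0.74,0.0,0,-1,-0.8,-0.74,0.0,0,-1])

```text
t: 1.6
ee_pos: [0.4692, -0.1357, 0.2312]
eef_rot: [0.595, 3.084, -0.006]
force: [0.7, -0.2, -0.9]
finger_gap: 0.0853
```

```bash
cat > go.py <<'E'
import sys,numpy as np
from cell import r
from scipy.spatial.transform import Rotation as R
o=r.observe(); M=R.from_rotvec(o["eef_rot"]).as_matrix()
yaw=np.degrees(np.arctan2(M[1,1],M[0,1]))
print("pos",o["ee_pos"].round(4),"yaw_y",round(yaw,2),"tilt",M[:2,2].round(4),"F",o["force"].round(1),"gap",round(o["finger_gap"],4),"t",o["t"])
if len(sys.argv)>3:
    d=M.T@(np.array([float(a) for a in sys.argv[1:4]])-o["ee_pos"])/.2
    s=0
    if len(sys.argv)>4: s=-(((float(sys.argv[4])-yaw)+180)%360-180)/360
    print("norm",d.round(3),"spin",round(s,4))
E
python3 go.py 0.546 -0.289 0.12
```

```text
pos [ 0.4692 -0.1357  0.2312] yaw_y 68.16 tilt [-0.     -0.0037] F [ 0.7 -0.2 -0.9] gap 0.0853 t 1.6
norm [-0.641 -0.567  0.559] spin 0
```

Emit:
carry_out(rows=[-0.641,-0.567,0.3,0,-1,-0.641,-0.567,0.559,0,-1,-0.641,-0.567,0.559,0,-1,-0.641,-0.567,0.559,0,-1,-0.641,-0.567,0.559,0,-1,-0.641,-0.567,0.559,0,-1,-0.641,-0.567,0.559,0,-1,-0.641,-0.567,0.559,0,-1])

```text
t: 2.27
ee_pos: [0.5459, -0.2886, 0.1199]
eef_rot: [-0.595, -3.085, 0.005]
force: [0.5, 0.4, 0.5]
finger_gap: 0.0852
```

```bash
python3 go.py 0.546 -0.289 0.06
python3 - <<'E'
from h import *
from cell import vision
for n,a in(("top",(420,180,110,110)),("scene",(150,290,110,110))):
    d=vision.read_camera(n); pickle.dump(d,open(n+"1.pkl","wb")); crop(d,*a,5,f"pics/{n}1.png")
E
```

```text
pos [ 0.5459 -0.2886  0.1199] yaw_y 68.16 tilt [-0.0007 -0.0031] F [0.5 0.4 0.5] gap 0.0852 t 2.2667
norm [-0.001 -0.001  0.3  ] spin 0
```

View pics/top1.png

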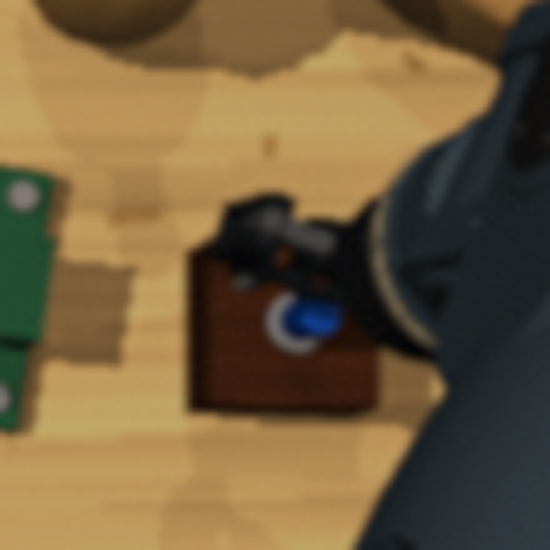

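View pics/scene1.png

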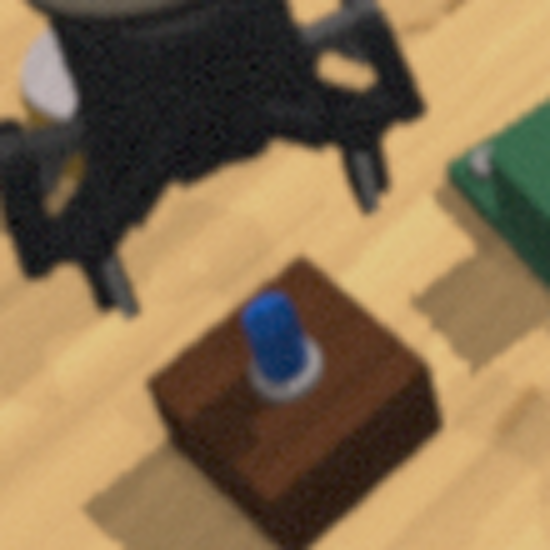

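Run:
```python
from h import *
s=load("scene1.pkl")
print(proj(s,[[.5459,-.2886,.133],[.5459,-.2886,.092],[.5495,-.2881,.092]]), back(s,(199.1,341.4),.133))
```

```text
[[198.37225493 339.11799831]
 [202.36336419 351.30593945]
 [203.79968949 352.13362565]] [ 0.55087429 -0.29108426  0.133     ]
```

Emit:
carry_out(rows=[0,0,0.15,0,-1,0,0,0.3,0,-1,0,0,0.3,0,-1,0,0,0.3,0,-1])

```text
t: 2.7
ee_pos: [0.5458, -0.2875, 0.0618]
eef_rot: [0.592, 3.084, -0.006]
force: [0.2, 0.2, 0.7]
finger_gap: 0.0851
```

Emit:
carry_out(rows=[0,0,0,0,0,0,0,0,0,0.5,0,0,0,0,0.8,0,0,0,0,1,0,0,0,0,1,0,0,0,0,1,0,0,0,0,1,0,0,0,0,1])

```text
t: 3.37
ee_pos: [0.5461, -0.2876, 0.0623]
eef_rot: [0.592, 3.084, -0.006]
force: [-0.3, 0.8, 5.9]
finger_gap: 0.019
```

```bash
python3 go.py
```

```text
pos [ 0.5461 -0.2876  0.0623] yaw_y 68.26 tilt [ 0.0008 -0.0039] F [-0.3  0.8  5.9] gap 0.019 t 3.3667
```

Emit:
carry_out(rows=[0,0,-0.2,0,1,0,0,-0.4,0,1,0,0,-0.55,0,1,0,0,-0.55,0,1,0,0,-0.55,0,1])

```text
t: 3.78
ee_pos: [0.5469, -0.2877, 0.1741]
eef_rot: [0.592, 3.081, -0.007]
force: [-0.0, -0.4, -2.7]
finger_gap: 0.0192
```

```bash
python3 go.py 0.5695 -0.1293 0.17;  python3 - <<'E'
from h import *
from cell import vision
for n,a in(("top",(420,180,110,110)),("scene",(150,230,150,130))):
    d=vision.read_camera(n); pickle.dump(d,open(n+"2.pkl","wb")); crop(d,*a,5,f"pics/{n}2.png")
E
```

```text
pos [ 0.5469 -0.2877  0.1741] yaw_y 68.25 tilt [ 0.0037 -0.0054] F [-0.  -0.4 -2.7] gap 0.0192 t 3.7833
norm [0.189 0.778 0.017] spin 0
```

View pics/scene2.png

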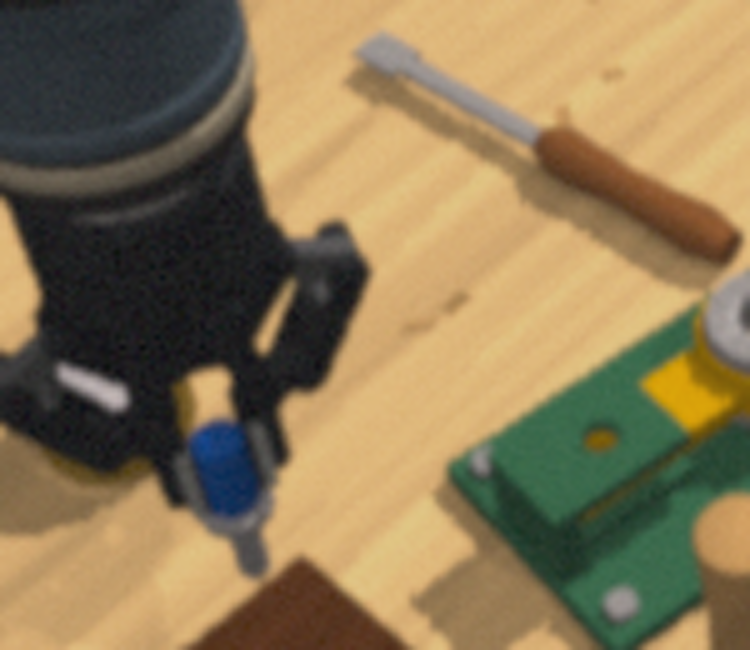

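View pics/top2.png

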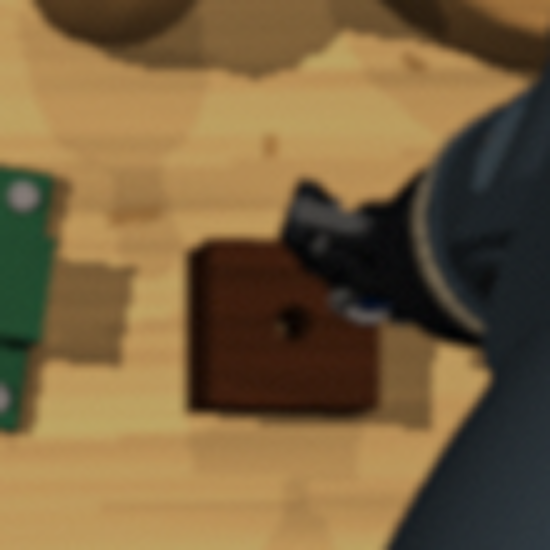

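Emit:
carry_out(rows=[0.189,0.778,0.0,0,1,0.189,0.778,0.0,0,1,0.189,0.778,0.1,0,1,0.189,0.778,0.25,0,1,0.189,0.778,0.25,0,1,0.189,0.778,0.25,0,1,0.189,0.778,0.25,0,1])

```text
t: 4.47
ee_pos: [0.5672, -0.1284, 0.1198]
eef_rot: [-0.591, -3.083, 0.005]
force: [0.2, -0.8, -1.4]
finger_gap: 0.0192
```

```bash
python3 go.py 0.5695 -0.1293 0.12;  python3 - <<'E'
from h import *
from cell import vision
for n,a in(("top",(365,190,100,80)),("scene",(220,235,100,100))):
    d=vision.read_camera(n); pickle.dump(d,open(n+"3.pkl","wb")); crop(d,*a,6,f"pics/{n}3.png")
t=load("top2.pkl");print(back(t,(420+291.5/5-.5,180+322.5/5-.5),.05))
E
```

```text
pos [ 0.5672 -0.1284  0.1198] yaw_y 68.31 tilt [-0.003 -0.003] F [ 0.2 -0.8 -1.4] gap 0.0192 t 4.4667
norm [-0.012  0.    -0.001] spin 0
[ 0.54656134 -0.28788335  0.05      ]
```

View pics/scene3.png

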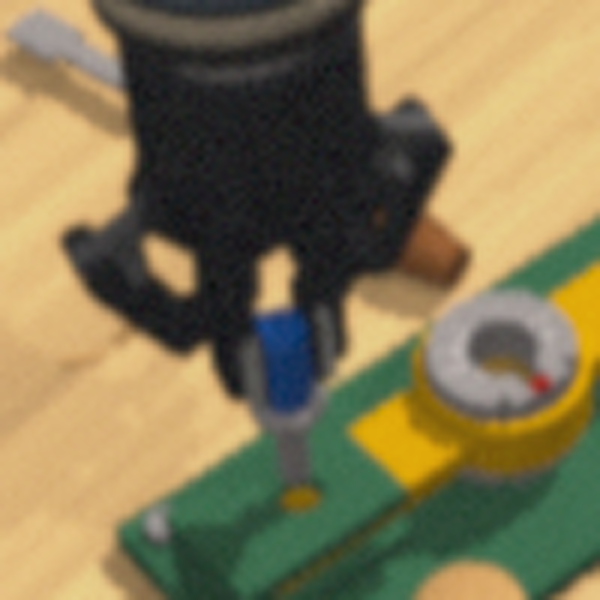

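View pics/top3.png

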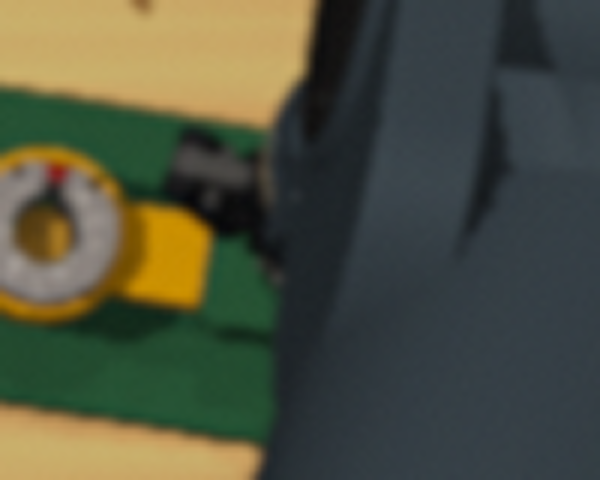

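Run:
```python
from h import *
s=load("scene3.pkl")
crop(s,250,280,40,50,15,"pics/s3b.png")
p=[.57,-.13,.06]
b=proj(s,[p])[0]
for d in([0,0,.06],[.005,0,0],[0,.005,0],[0,0,.01]): print(d,(proj(s,[np.add(p,d)])[0]-b)*15)
```

```text
[0, 0, 0.06] [ -34.20763341 -266.13180136]
[0.005, 0, 0] [25.43354396 17.48920254]
[0, 0.005, 0] [ 23.77409884 -21.81397028]
[0, 0, 0.01] [ -5.49468891 -42.7481036 ]
```

View pics/s3b.png

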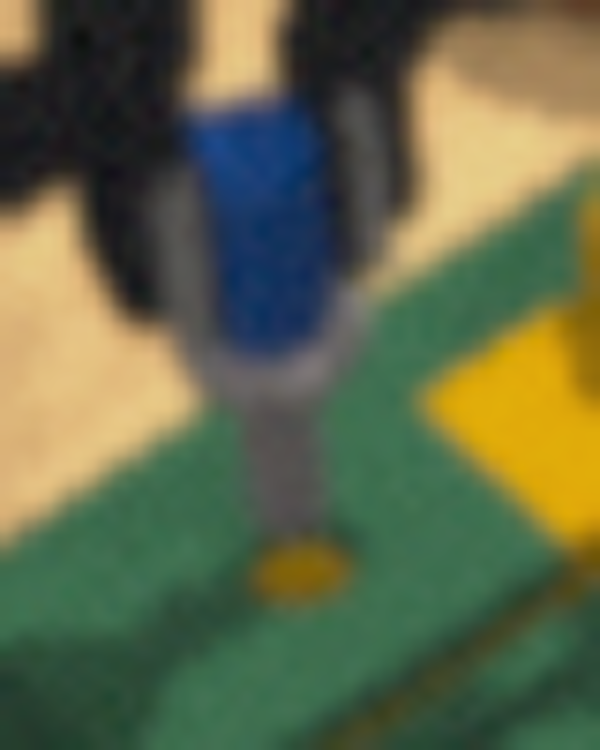

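```bash
python3 go.py 0.569 -0.1294 0.116
```

```text
pos [ 0.5682 -0.1297  0.1212] yaw_y 68.2 tilt [-0.0001 -0.0036] F [-0.5  0.2 -1. ] gap 0.0186 t 4.5667
norm [-0.003  0.003  0.026] spin 0
```

Emit:
carry_out(rows=[-0.004,0.003,0.03,0,1,-0.004,0.003,0.03,0,1,-0.004,0.003,0.03,0,1])

```text
t: 4.82
ee_pos: [0.5691, -0.1302, 0.1151]
eef_rot: [0.596, 3.084, -0.006]
force: [0.6, 0.3, -0.3]
finger_gap: 0.0189
```

```bash
python3 go.py 0.569 -0.1294 0.104
python3 - <<'E'
from h import *
from cell import vision
d=vision.read_camera("scene"); crop(d,250,280,40,50,12,"pics/s4.png")
E
python3 go.py 0.569 -0.1294 0.104
```

```text
pos [ 0.5691 -0.1302  0.1151] yaw_y 68.14 tilt [-0.0002 -0.0036] F [ 0.6  0.3 -0.3] gap 0.0189 t 4.8167
norm [0.002 0.004 0.056] spin 0
pos [ 0.5691 -0.1301  0.1153] yaw_y 68.15 tilt [-0.     -0.0037] F [-0.3  0.3 -0.6] gap 0.019 t 4.8667
norm [0.002 0.003 0.057] spin 0
```

View pics/s4.png

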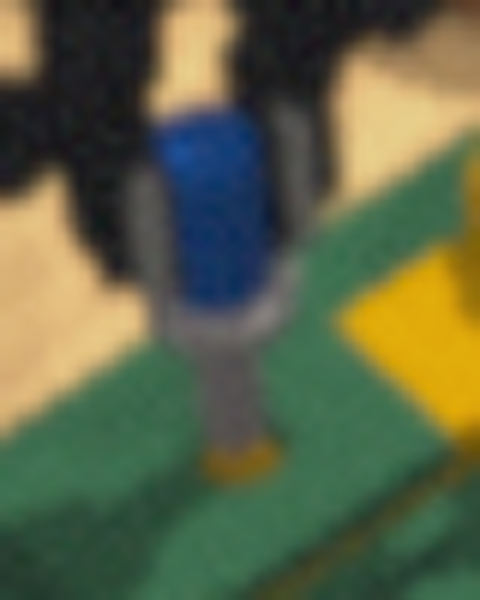

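Emit:
carry_out(rows=[-0.004,0.002,0.0,0,1,-0.004,0.002,0.02,0,1,-0.004,0.002,0.04,0,1,-0.004,0.002,0.04,0,1])

```text
t: 5.2
ee_pos: [0.5696, -0.1299, 0.1063]
eef_rot: [-0.595, -3.084, 0.006]
force: [-0.4, 0.4, -0.1]
finger_gap: 0.0187
```

```bash
python3 go.py 0.5699 -0.13 0.1
python3 - <<'E'
from h import *
from cell import vision
d=vision.read_camera("scene"); crop(d,250,280,40,50,12,"pics/s5.png")
E
python3 go.py 0.5699 -0.13 0.1
```

```text
pos [ 0.5696 -0.1299  0.1063] yaw_y 68.15 tilt [-0.0012 -0.0034] F [-0.4  0.4 -0.1] gap 0.0187 t 5.2
norm [-0.002  0.001  0.032] spin 0
pos [ 0.5696 -0.13    0.1067] yaw_y 68.15 tilt [-0.001  -0.0034] F [-0.1 -0.1 -0.4] gap 0.0189 t 5.25
norm [-0.001  0.     0.033] spin 0
```

View pics/s5.png

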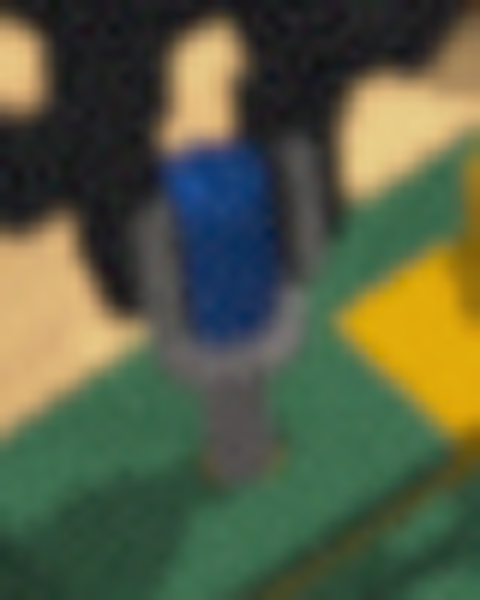

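Emit:
carry_out(rows=[0,0,0.03,0,1,0,0,0.06,0,1,0,0,0.09,0,1,0,0,0.09,0,1])

```text
t: 5.58
ee_pos: [0.5688, -0.1298, 0.087]
eef_rot: [-0.595, -3.082, 0.006]
force: [0.2, 0.2, -0.8]
finger_gap: 0.0186
```

```bash
python3 go.py 0.5699 -0.13 0.0723
```

```text
pos [ 0.5688 -0.1298  0.087 ] yaw_y 68.16 tilt [-0.003 -0.003] F [ 0.2  0.2 -0.8] gap 0.0186 t 5.5833
norm [-0.005  0.001  0.074] spin 0
```

Emit:
carry_out(rows=[-0.003,0,0.03,0,1,-0.003,0,0.05,0,1,-0.003,0,0.074,0,1,-0.003,0,0.08,0,1,-0.003,0,0.08,0,1])

```text
t: 6.0
ee_pos: [0.5693, -0.1303, 0.0716]
eef_rot: [-0.595, -3.083, 0.006]
force: [-7.7, -0.4, 11.4]
finger_gap: 0.0189
```

```bash
python3 go.py 0.5699 -0.13 0.0723
python3 - <<'E'
from h import *
from cell import vision
d=vision.read_camera("scene"); crop(d,250,280,40,50,12,"pics/s6.png")
E
python3 go.py 0.5699 -0.13 0.0723
```

```text
pos [ 0.5693 -0.1303  0.0716] yaw_y 68.15 tilt [-0.0026 -0.0035] F [-7.7 -0.4 11.4] gap 0.0189 t 6.0
norm [-0.002  0.003 -0.003] spin 0
pos [ 0.5693 -0.1303  0.0716] yaw_y 68.15 tilt [-0.0026 -0.0036] F [-7.6 -0.1 13.4] gap 0.0188 t 6.05
norm [-0.002  0.003 -0.003] spin 0
```

View pics/s6.png

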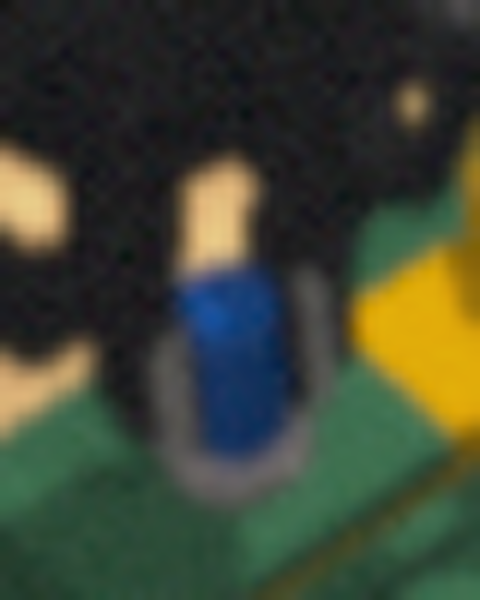

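Emit:
carry_out(rows=[0.004,0,0.006,0,1,0.004,0,0.012,0,1,0.004,0,0.012,0,1])

```text
t: 6.3
ee_pos: [0.5693, -0.1303, 0.0715]
eef_rot: [0.595, 3.084, -0.007]
force: [-12.5, 1.8, 32.7]
finger_gap: 0.019
```

```bash
python3 go.py 0.5699 -0.13 0.0723
```

```text
pos [ 0.5693 -0.1303  0.0715] yaw_y 68.14 tilt [ 0.0002 -0.0045] F [-12.5   1.8  32.7] gap 0.019 t 6.3
norm [-0.002  0.003 -0.004] spin 0
```

Emit:
carry_out(rows=[0,0,0,0,1,0,0,0,0,0,0,0,0,0,-1,0,0,0,0,-1,0,0,0,0,-1,0,0,0,0,-1,0,0,-0.25,0,-1,0,0,-0.5,0,-1])

```text
t: 6.97
ee_pos: [0.5675, -0.1296, 0.1538]
eef_rot: [-0.595, -3.081, 0.007]
force: [0.5, 0.3, 1.5]
finger_gap: 0.0854
```

Emit:
carry_out(rows=[0,0,-0.2,0,-1,0,0,-0.4,0,-1,0,0,-0.4,0,-1])

```text
t: 7.22
ee_pos: [0.5702, -0.1298, 0.2415]
eef_rot: [0.595, 3.079, -0.007]
force: [2.0, 0.2, 2.1]
finger_gap: 0.0853
```

```bash
python3 go.py 0.486 0.3085 0.2 86
python3 - <<'E'
from h import *
from cell import vision
d=vision.read_camera("scene"); crop(d,230,260,90,70,8,"pics/s7.png")
E
```

```text
pos [ 0.5702 -0.1298  0.2415] yaw_y 68.14 tilt [ 0.0049 -0.0055] F [2.  0.2 2.1] gap 0.0853 t 7.2167
norm [1.208 1.878 0.194] spin -0.0496
```

View pics/s7.png

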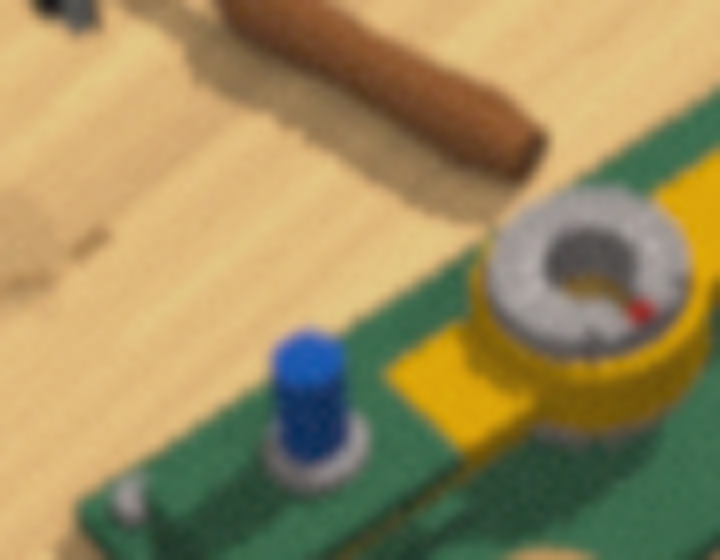

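The pin stands upright in the fork with its flange down on it (handle top at about (310,358) in the crop). Next is the key.

Emit:
carry_out(rows=[0.61,0.94,0.0,0,-1,0.61,0.94,0.0,0,-1,0.61,0.94,0.0,0,-1,0.61,0.94,0.0,0,-1,0.61,0.94,0.0,0,-1,0.61,0.94,0.0,0,-1,0.61,0.94,0.0,0,-1])

```text
t: 7.85
ee_pos: [0.5255, 0.0935, 0.2359]
eef_rot: [0.589, 3.084, -0.007]
force: [0.2, 0.3, -0.8]
finger_gap: 0.0855
```

```bash
python3 go.py 0.486 0.3083 0.17 86
```

```text
pos [0.5255 0.0935 0.2359] yaw_y 68.37 tilt [ 0.0008 -0.0044] F [ 0.2  0.3 -0.8] gap 0.0855 t 7.85
norm [0.58  0.927 0.324] spin -0.049
```

Emit:
carry_out(rows=[0.58,0.927,0.0,-0.049,-1,0.58,0.927,0.0,-0.049,-1,0.58,0.927,0.0,-0.049,-1,0.58,0.927,0.1,-0.049,-1,0.58,0.927,0.2,-0.049,-1,0.58,0.927,0.324,-0.049,-1,0.58,0.927,0.324,-0.049,-1,0.58,0.927,0.324,-0.049,-1])

```text
t: 8.52
ee_pos: [0.4847, 0.3078, 0.1676]
eef_rot: [-0.107, -3.137, 0.011]
force: [0.5, -1.0, 0.5]
finger_gap: 0.0857
```

```bash
python3 go.py 0.486 0.3083 0.085 86
python3 - <<'E'
from h import *
from cell import vision
for n,a in(("top",(190,220,100,80)),("scene",(310,140,100,90))):
    d=vision.read_camera(n); pickle.dump(d,open(n+"8.pkl","wb")); crop(d,*a,6,f"pics/{n}8.png")
E
```

```text
pos [0.4847 0.3078 0.1676] yaw_y 86.1 tilt [-0.0031 -0.0072] F [ 0.5 -1.   0.5] gap 0.0857 t 8.5167
norm [-0.007  0.006  0.413] spin 0.0003
```

View pics/top8.png

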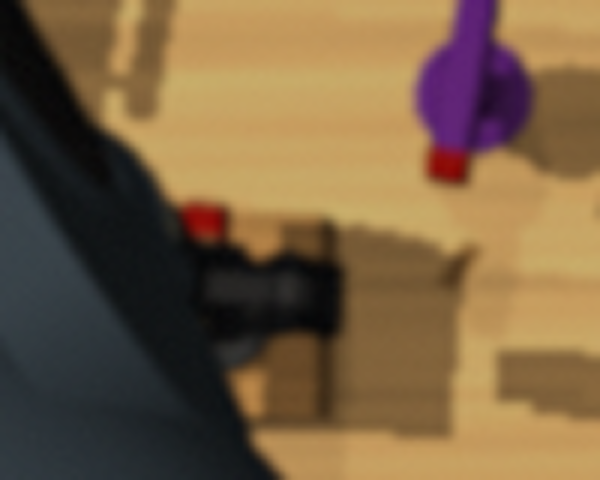

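View pics/scene8.png

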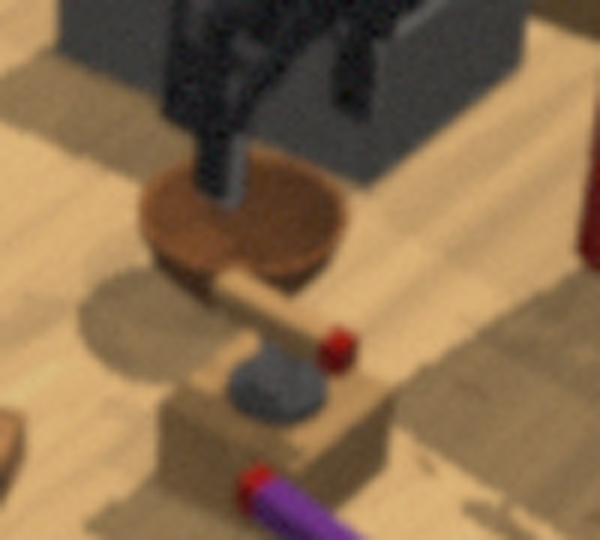

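Emit:
carry_out(rows=[-0.004,0.004,0.15,0,-1,-0.004,0.004,0.3,0,-1,-0.004,0.004,0.4,0,-1,-0.004,0.004,0.463,0,-1,-0.004,0.004,0.463,0,-1,-0.004,0.004,0.463,0,-1], grip_force=80)

```text
t: 9.12
ee_pos: [0.4884, 0.3069, 0.079]
eef_rot: [0.113, 3.138, -0.007]
force: [0.5, -0.3, 0.0]
finger_gap: 0.0857
```

```bash
python3 go.py 0.486 0.3083 0.075 86
python3 - <<'E'
from h import *
from cell import vision
d=vision.read_camera("scene"); crop(d,310,140,100,90,6,f"pics/s9.png")
E
python3 go.py 0.486 0.3083 0.075 86
```

```text
pos [0.4884 0.3069 0.079 ] yaw_y 85.88 tilt [ 0.0018 -0.0043] F [ 0.5 -0.3  0. ] gap 0.0857 t 9.1167
norm [0.012 0.006 0.02 ] spin -0.0003
pos [0.4887 0.3074 0.0796] yaw_y 85.9 tilt [ 0.0028 -0.0036] F [0.2 1.3 0.3] gap 0.0853 t 9.1667
norm [0.014 0.004 0.023] spin -0.0003
```

View pics/s9.png

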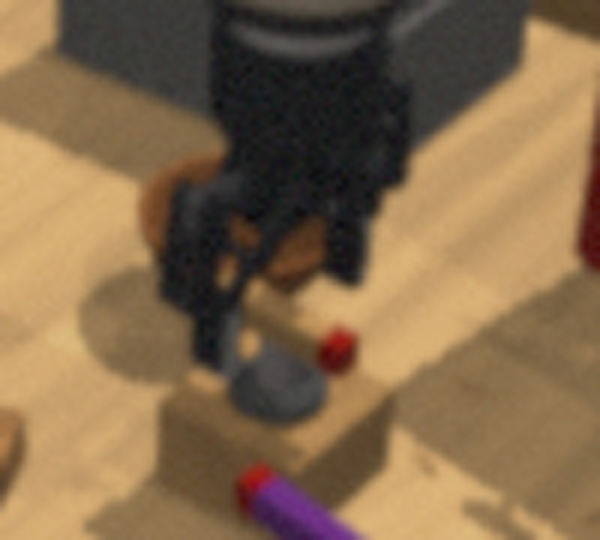

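Emit:
carry_out(rows=[0.013,0.004,0.023,0,-1,0.013,0.004,0.023,0,-1,0.013,0.004,0.023,0,0,0.013,0.004,0.023,0,0.4,0.013,0.004,0.023,0,0.7,0.013,0.004,0.023,0,1,0.013,0.004,0.023,0,1,0.013,0.004,0.023,0,1])

```text
t: 9.83
ee_pos: [0.4863, 0.3085, 0.0755]
eef_rot: [0.112, 3.136, -0.005]
force: [-3.6, -1.9, 7.2]
finger_gap: 0.0158
```

Emit:
carry_out(rows=[0,0,0,0,1,0,0,0,0,1])

```text
t: 10.0
ee_pos: [0.4863, 0.3085, 0.0756]
eef_rot: [0.112, 3.136, -0.005]
force: [-2.1, -0.5, 4.0]
finger_gap: 0.0152
```

```bash
python3 go.py
```

```text
pos [0.4863 0.3085 0.0756] yaw_y 85.9 tilt [ 0.0032 -0.0033] F [-2.1 -0.5  4. ] gap 0.0152 t 10.0
```

Emit:
carry_out(rows=[0,0,-0.1,0,1,0,0,-0.3,0,1,0,0,-0.5,0,1,0,0,-0.65,0,1,0,0,-0.65,0,1,0,0,-0.65,0,1])

```text
t: 10.5
ee_pos: [0.4866, 0.3094, 0.2067]
eef_rot: [0.112, 3.134, -0.003]
force: [0.2, -0.4, -3.6]
finger_gap: 0.0154
```

```bash
python3 go.py 0.585 -0.038 0.205 79
python3 - <<'E'
from h import *
from cell import vision
for n,a in(("top",(170,220,100,80)),("scene",(290,80,120,130))):
    d=vision.read_camera(n); pickle.dump(d,open(n+"9.pkl","wb")); crop(d,*a,6,f"pics/{n}9b.png")
E
python3 go.py 0.585 -0.038 0.205 79
```

```text
pos [0.4866 0.3094 0.2067] yaw_y 85.9 tilt [ 0.0055 -0.0019] F [ 0.2 -0.4 -3.6] gap 0.0154 t 10.5
norm [-0.615 -1.697  0.015] spin 0.0192
pos [0.4854 0.3086 0.2042] yaw_y 85.9 tilt [ 0.0017 -0.0044] F [ 0.6 -0.1 -3.3] gap 0.0154 t 10.6
norm [-0.621 -1.693  0.004] spin 0.0192
```

View pics/scene9b.png

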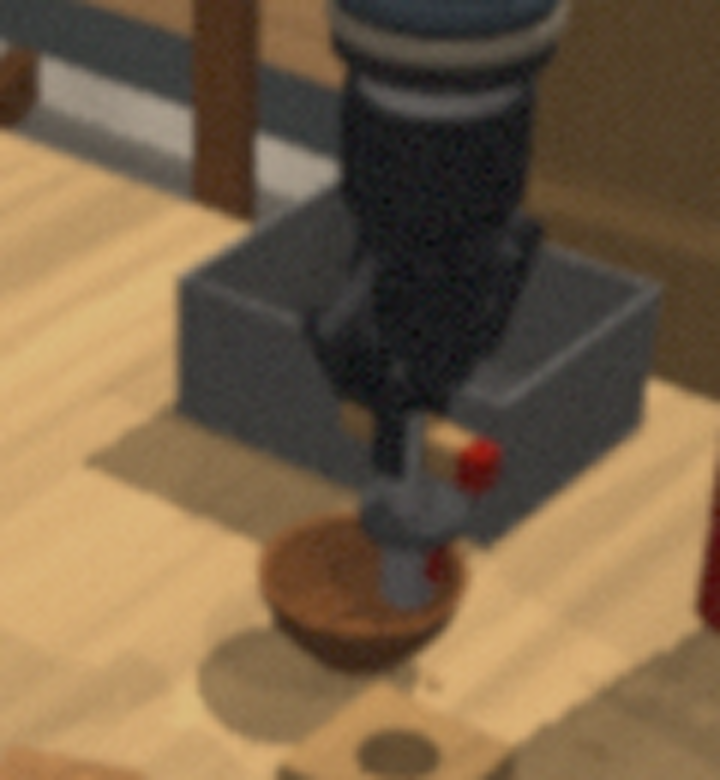

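View pics/top9b.png

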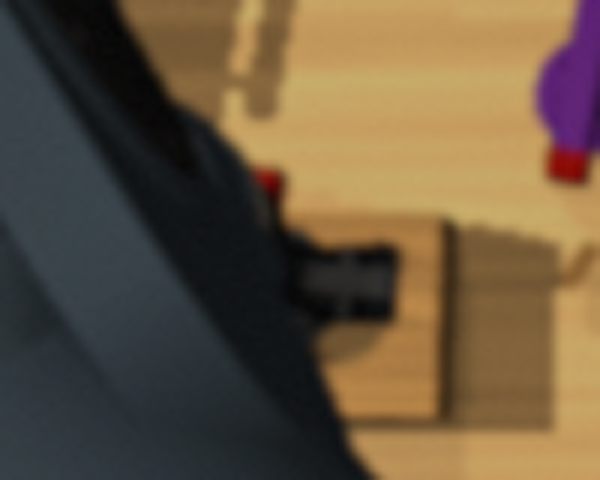

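Emit:
carry_out(rows=[-0.31,-0.85,0.0,0.0192,1,-0.31,-0.85,0.0,0.0192,1,-0.31,-0.85,0.0,0.0192,1,-0.31,-0.85,0.0,0.0192,1,-0.31,-0.85,0.0,0.0192,1,-0.31,-0.85,0.0,0.0192,1,-0.31,-0.85,0.0,0.0192,1])

```text
t: 11.18
ee_pos: [0.5345, 0.1336, 0.2034]
eef_rot: [-0.304, -3.126, 0.008]
force: [-0.2, 1.4, -3.2]
finger_gap: 0.0153
```

```bash
python3 go.py 0.585 -0.0378 0.165 79
```

```text
pos [0.5345 0.1336 0.2034] yaw_y 78.87 tilt [-0.001  -0.0049] F [-0.2  1.4 -3.2] gap 0.0153 t 11.1833
norm [-0.413 -0.791  0.196] spin -0.0003
```

Emit:
carry_out(rows=[-0.413,-0.791,0.0,0,1,-0.413,-0.791,0.0,0,1,-0.413,-0.791,0.0,0,1,-0.413,-0.791,0.1,0,1,-0.413,-0.791,0.196,0,1,-0.413,-0.791,0.196,0,1,-0.413,-0.791,0.196,0,1,-0.413,-0.791,0.196,0,1])

```text
t: 11.85
ee_pos: [0.5847, -0.0364, 0.1649]
eef_rot: [-0.302, -3.126, 0.007]
force: [-0.2, -0.3, -1.6]
finger_gap: 0.0153
```

```bash
python3 go.py 0.585 -0.0378 0.14 79
python3 - <<'E'
from h import *
from cell import vision
for n,a in(("top",(330,190,80,70)),("scene",(260,225,90,90))):
    d=vision.read_camera(n); pickle.dump(d,open(n+"10.pkl","wb")); crop(d,*a,8,f"pics/{n}10.png")
E
python3 go.py 0.585 -0.0378 0.14 79
```

```text
pos [ 0.5847 -0.0364  0.1649] yaw_y 78.95 tilt [-0.0019 -0.0044] F [-0.2 -0.3 -1.6] gap 0.0153 t 11.85
norm [-0.003 -0.006  0.124] spin -0.0002
pos [ 0.5852 -0.0363  0.1658] yaw_y 78.98 tilt [-0.0001 -0.0047] F [ 0.2  0.4 -2.5] gap 0.0152 t 11.95
norm [-0.    -0.007  0.129] spin -0.0001
```

View pics/scene10.png

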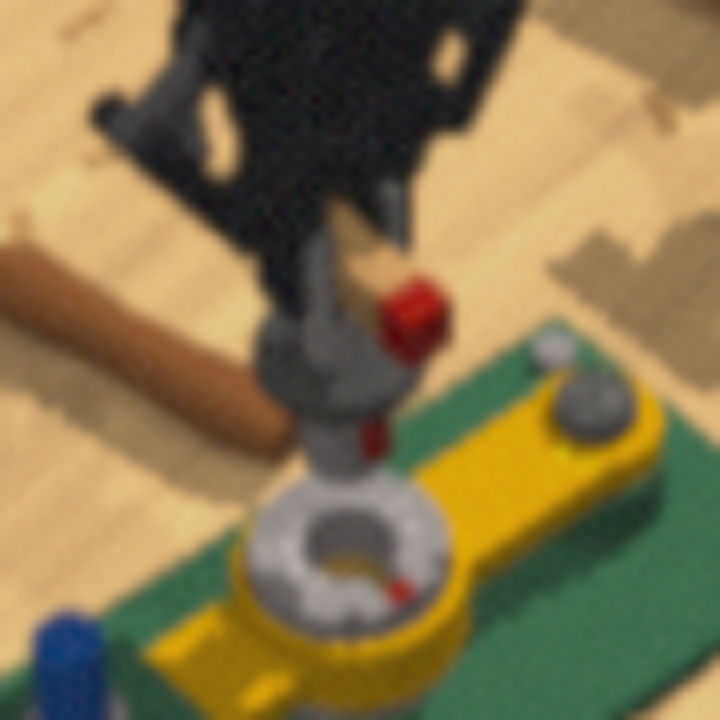

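View pics/top10.png

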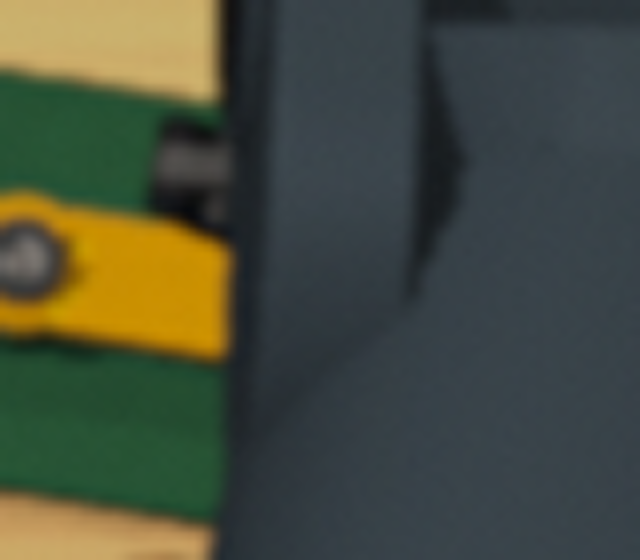

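Emit:
carry_out(rows=[0,-0.007,0.06,0,1,0,-0.007,0.12,0,1,0,-0.007,0.14,0,1,0,-0.007,0.14,0,1,0,-0.007,0.14,0,1])

```text
t: 12.37
ee_pos: [0.5851, -0.0373, 0.1384]
eef_rot: [0.3, 3.126, -0.007]
force: [-0.2, -0.8, -2.6]
finger_gap: 0.0157
```

```bash
python3 - <<'E'
from h import *
from cell import vision
d=vision.read_camera("scene"); pickle.dump(d,open("scene11.pkl","wb")); crop(d,275,255,60,60,12,"pics/s11.png")
b=proj(d,[[.585,-.038,.066]])[0]
for e in([.005,0,0],[0,.005,0],[0,0,.01]): print(e,(proj(d,[np.add([.585,-.038,.066],e)])[0]-b)*12)
E
python3 go.py 0.585 -0.0378 0.137 79
```

```text
[0.005, 0, 0] [20.39737157 12.77933519]
[0, 0.005, 0] [ 17.15813721 -15.9436721 ]
[0, 0, 0.01] [ -1.48685444 -34.80761628]
pos [ 0.5853 -0.0374  0.1387] yaw_y 79.01 tilt [ 0.001  -0.0048] F [ 0.3  0.3 -1.8] gap 0.0157 t 12.4167
norm [ 0.001 -0.002  0.008] spin 0.0
```

View pics/s11.png

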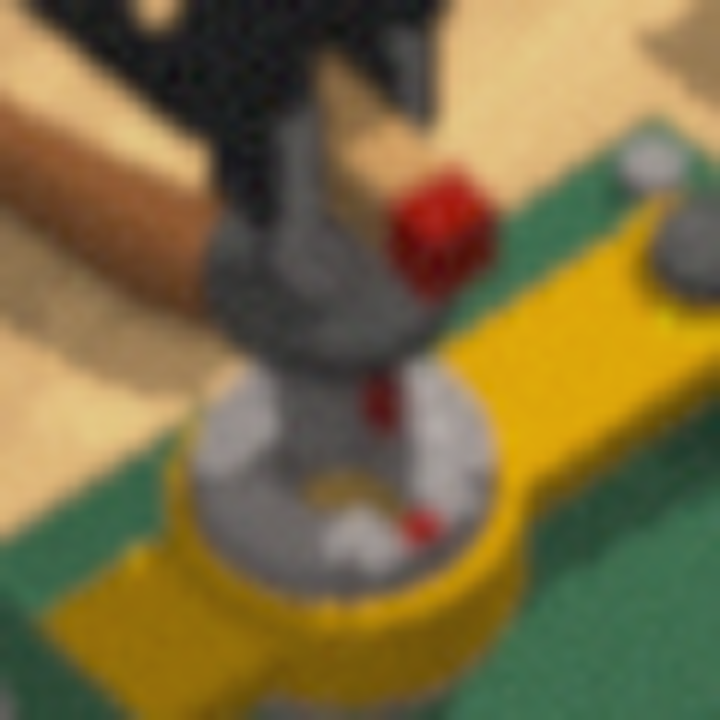

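Emit:
carry_out(rows=[0,-0.002,0.02,0,1,0,-0.002,0.04,0,1,0,-0.002,0.06,0,1,0,-0.002,0.06,0,1])

```text
t: 12.75
ee_pos: [0.5848, -0.0378, 0.1257]
eef_rot: [0.301, 3.127, -0.007]
force: [-0.3, -0.4, -3.5]
finger_gap: 0.0152
```

```bash
python3 go.py 0.585 -0.0378 0.118 79;python3 - <<'E'
from h import *
from cell import vision
d=vision.read_camera("scene"); crop(d,275,255,60,60,12,"pics/s12.png")
E
python3 go.py 0.585 -0.0378 0.118 79
```

```text
pos [ 0.5848 -0.0378  0.1257] yaw_y 79.01 tilt [-0.0001 -0.0046] F [-0.3 -0.4 -3.5] gap 0.0152 t 12.75
norm [-0.001  0.001  0.039] spin 0.0
pos [ 0.5849 -0.0378  0.1261] yaw_y 79.01 tilt [ 0.0001 -0.0046] F [ 0.6  0.1 -2.7] gap 0.0147 t 12.8
norm [-0.     0.     0.041] spin 0.0
```

View pics/s12.png

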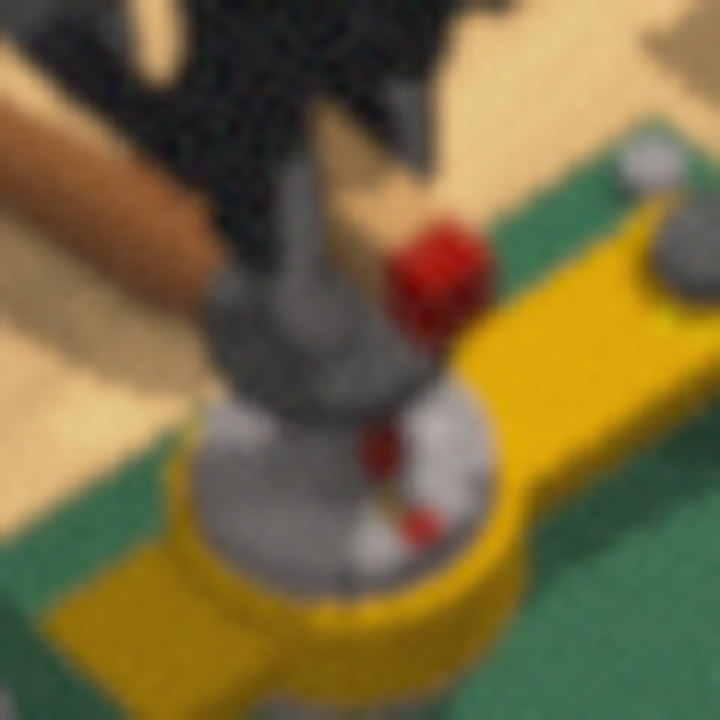

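Emit:
carry_out(rows=[0,0,0.02,0,1,0,0,0.04,0,1,0,0,0.055,0,1,0,0,0.065,0,1,0,0,0.065,0,1])

```text
t: 13.22
ee_pos: [0.5847, -0.0378, 0.1125]
eef_rot: [-0.301, -3.127, 0.007]
force: [0.5, 1.0, -2.8]
finger_gap: 0.0154
```

```bash
python3 go.py 0.585 -0.0378 0.108 79
```

```text
pos [ 0.5847 -0.0378  0.1125] yaw_y 79.01 tilt [-0.0006 -0.0045] F [ 0.5  1.  -2.8] gap 0.0154 t 13.2167
norm [-0.001  0.001  0.023] spin 0.0
```

Emit:
carry_out(rows=[0,0,0.02,0,1,0,0,0.035,0,1,0,0,0.04,0,1])

```text
t: 13.47
ee_pos: [0.5848, -0.0379, 0.1043]
eef_rot: [0.301, 3.127, -0.007]
force: [0.0, 0.3, 3.3]
finger_gap: 0.015
```

```bash
python3 go.py 0.585 -0.0378 0.0916 79;python3 - <<'E'
from h import *
from cell import vision
d=vision.read_camera("scene"); crop(d,275,255,60,60,12,"pics/s13.png")
E
python3 go.py 0.585 -0.0378 0.0916 79
```

```text
pos [ 0.5848 -0.0379  0.1043] yaw_y 79.01 tilt [-0.0003 -0.0045] F [0.  0.3 3.3] gap 0.015 t 13.4667
norm [-0.001  0.001  0.064] spin 0.0
pos [ 0.5848 -0.0379  0.1044] yaw_y 79.01 tilt [-0.0004 -0.0045] F [-0.4  0.3  3.4] gap 0.015 t 13.5167
norm [-0.001  0.001  0.064] spin 0.0
```

View pics/s13.png

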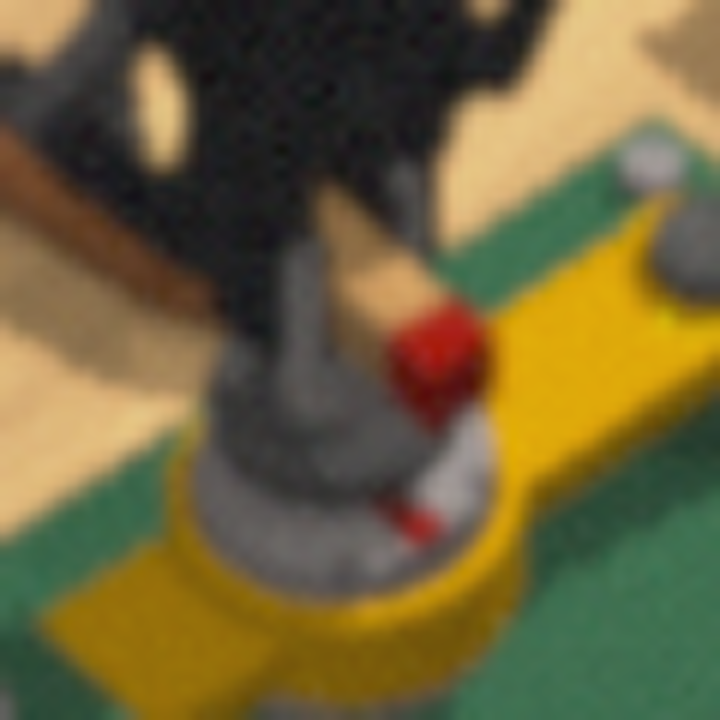

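Emit:
carry_out(rows=[0,0,0.02,0,1,0,0,0.04,0,1,0,0,0.055,0,1,0,0,0.062,0,1,0,0,0.064,0,1])

```text
t: 13.93
ee_pos: [0.585, -0.0379, 0.0915]
eef_rot: [0.301, 3.126, -0.007]
force: [-1.4, 0.1, 9.3]
finger_gap: 0.0154
```

```bash
python3 go.py 0.585 -0.0378 0.0916 79
```

```text
pos [ 0.585  -0.0379  0.0915] yaw_y 79.01 tilt [ 0.0002 -0.0045] F [-1.4  0.1  9.3] gap 0.0154 t 13.9333
norm [ 0.     0.001 -0.001] spin 0.0
```

Emit:
carry_out(rows=[0,0,0.006,0,1,0,0,0.01,0,1,0,0,0.01,0,1])

```text
t: 14.18
ee_pos: [0.5853, -0.038, 0.0912]
eef_rot: [0.3, 3.125, -0.007]
force: [-10.8, 1.4, 31.3]
finger_gap: 0.0154
```

```bash
python3 go.py 0.585 -0.0378 0.0916 79;python3 - <<'E'
from h import *
from cell import vision
d=vision.read_camera("scene"); crop(d,275,255,60,60,12,"pics/s14.png"); crop(d,215,225,160,130,5,"pics/s14b.png")
E
python3 go.py 0.585 -0.0378 0.0916 79
```

```text
pos [ 0.5853 -0.038   0.0912] yaw_y 79.02 tilt [ 0.002  -0.0047] F [-10.8   1.4  31.3] gap 0.0154 t 14.1833
norm [ 0.002  0.001 -0.002] spin 0.0001
pos [ 0.5853 -0.038   0.0912] yaw_y 79.02 tilt [ 0.002  -0.0046] F [-10.7   0.8  32.4] gap 0.0155 t 14.2333
norm [ 0.002  0.001 -0.002] spin 0.0
```

View pics/s14.png

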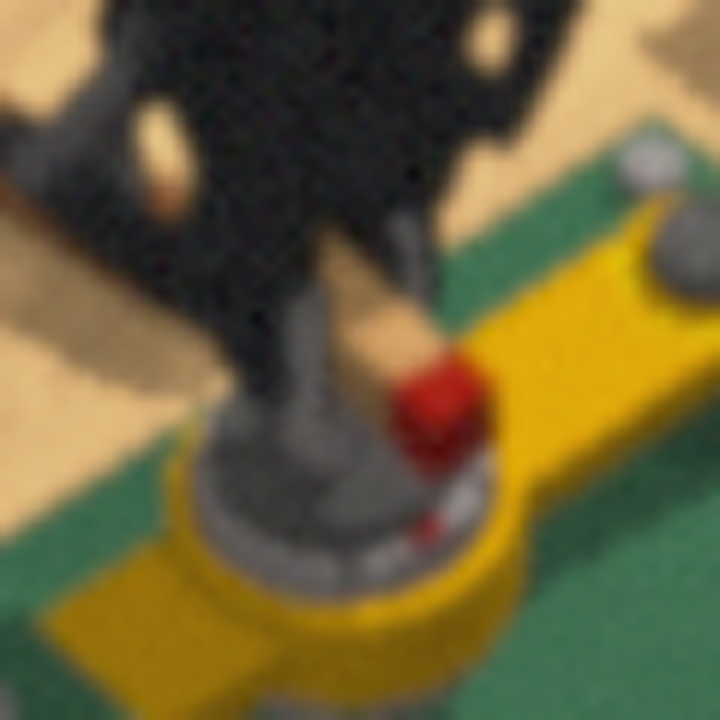

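View pics/s14b.png

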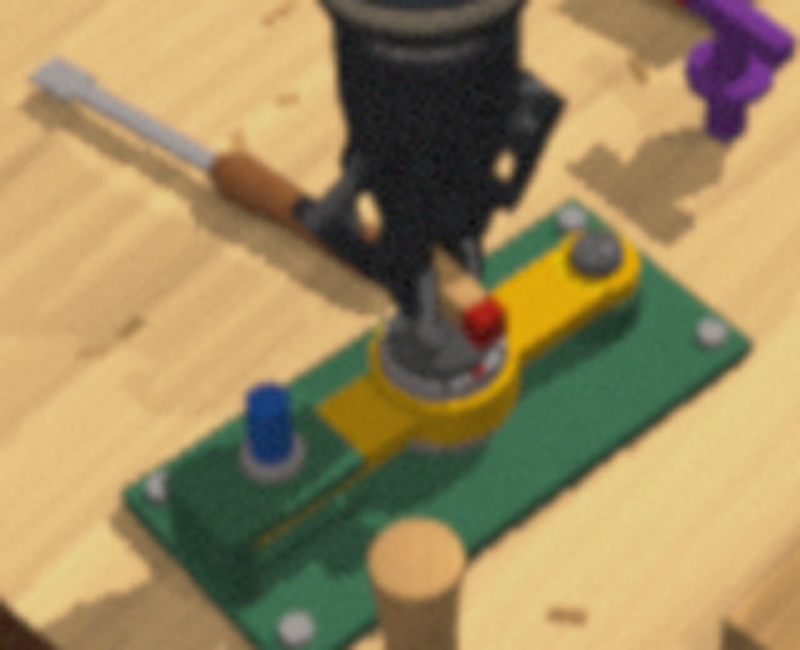

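```bash
python3 -c "
from cell import r
print(r.hand_in())"; python3 go.py
```

```text
the job is handed in; nothing more can be done
None
the job is handed in; nothing more can be done
```

I locked the swing arm with the pin, then pressed the key fully home in the hub, and handed in at 14.2 s with the key still held down.

- **Pin:** it stopped hard in the fork with the tool at 71.5 mm height, against about 72.3 mm expected. Pressing on raised the force to 33 N with no more movement. The last picture shows it upright with its flange on the fork.
- **Key:** I turned it about 7° to match the red mark, and the rib entered the keyway without any catch. It pressed on against the spring to a hard stop with the tool at 91.2 mm height, against about 91.6 mm expected. The last picture shows the collar down on the hub, held with about 32 N.
- **Other objects:** I saw no sign that the arm touched the other tools, the wood or the purple look-alike.
- **Disagreement:** the scene camera reads about 4–5 mm too far ahead compared with the top camera and the tool's own position. I used the top camera for positions and made the final alignments by comparing parts within the same picture.

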